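Lay the dessert tray to its printed liner

TASK

Lay this dessert tray the way its liner shows: set the white ramekin, the cream-white meringue, the red-lidded jam jar and the wooden spoon each squarely on its own picture, all standing upright and the spoon right side up with its bowl end pointing as drawn. Set the things down, do not drop them, and leave the scorched brown meringue and the yellow-lidded jar where they stand on the counter.

Things in the scene. Friction and masses are not known exactly. Their poses are not given: they have to be found in the camera images.
- ramekin_mid (a point): small empty white fluted ramekin, 60 mm across and 40 mm high, upright, walls nearly vertical, about 150 g; the point is its centre, 20 mm above its underside
- meringue_mid (a point): cream-white piped meringue, 30 g: a fluted drum 55 mm across and 26 mm high with a swirled peak on it, 50 mm high in all, flat underside; the point is on its axis, 25 mm above its underside, that is at the top of the drum: grip the drum's upright sides, 10 to 20 mm above the underside
- jar_mid (a point): closed little jar of strawberry jam with a RED lid, 48 mm across and 55 mm high, upright, about 130 g; body 47 mm across up to 36 mm, lid from 41 mm up; the point is its centre, 27.5 mm above its underside
- spoon_mid (a point): beech dessert spoon lying right side up, 140 mm long, 30 g; the point is the middle of its length, 6.5 mm above its underside; its x axis points to the bowl end, z up. Round handle 11 mm thick, its axis level with the point, from 70 mm behind it to 25 mm ahead; round bowl 38 mm across, 12 mm high, centred 51 mm ahead. It balances some 12 mm ahead of the point
- spot_ramekin: the picture of the ramekin: two dark blue-grey rings, the outer 62 mm across, on white, printed on the white liner of the navy tray; origin: middle of the picture, on the tray floor (6.6 mm above the counter), z up. The three round pictures stand in a row along the tray's long side, some 88 mm apart, in any order, each at least 50 mm from the rim
- spot_meringue: the picture of the meringue: a cream rosette with a scalloped brown outline and a brown ring and dot, 60 mm across, printed on the white liner of the navy tray; origin: middle of the picture, on the tray floor (6.6 mm above the counter), z up. 
- spot_jar: the picture of the jam jar seen from above: a plain red disc in a dark ring, 50 mm across, printed on the white liner of the navy tray; origin: middle of the picture, on the tray floor (6.6 mm above the counter), z up. The tray is fixed to the counter: 230 x 300 mm, floor 6 mm thick, rim 6 mm wide and 20 mm high above the counter
- spot_spoon: the picture of the spoon: a brown spoon 140 mm long, printed along the tray's near long side, beside the three round pictures, printed on the white liner of the navy tray; origin: middle of the picture, on the tray floor (6.6 mm above the counter), z up. Its x axis points to the drawn bowl end (the drawn bowl is centred 50 mm along x)
- scorched_mid (a point): a meringue of the same shape and size (55 mm across, 50 mm high), scorched dark brown: it does not belong on the tray; the point is on its axis, 25 mm above its underside
- lemon_jar_mid (a point): a closed jar of the same shape and size (48 mm across, 55 mm high) with a YELLOW lid, lemon curd: it does not belong on the tray; the point is its centre, 27.5 mm above its underside
There are look-alikes about, which are no part of the job. There is more than one size of the part that bears jar_mid; the job needs the middle-sized. Leave any green look-alike of the part that bears meringue_mid alone.

How it is judged:
At the end, for the whole second after the job is handed in: Ramekin, white meringue and red jar upright (0.12 rad), centred on their pictures within 12 mm; spoon right side up, within 15 mm and 0.25 rad of its picture, bowl end as drawn; all down on the tray floor (8 mm), at rest. Brown meringue and yellow jar not moved over 25 mm, nothing dropped (horizontal distance between ramekin_mid and spot_ramekin below 0.012 m and angle between each of ramekin_mid, meringue_mid, jar_mid's own z axis and vertical below 0.12 rad and horizontal distance between meringue_mid and spot_meringue below 0.012 m and horizontal distance between jar_mid and spot_jar below 0.012 m and horizontal distance between spoon_mid and spot_spoon below 0.015 m and angle between the x axis of spoon_mid and the x axis of spot_spoon, either way round below 0.25 rad and angle between spoon_mid's own z axis and vertical below 0.25 rad and y of spot_meringue in the frame of spoon_mid below -0.02 m and z of ramekin_mid in the frame of spot_ramekin below 0.028 m and linear speed of each of ramekin, meringue, jar, spoon below 0.02 m/s and z of meringue_mid in the frame of spot_meringue below 0.033 m and z of jar_mid in the frame of spot_jar below 0.0355 m and z of spoon_mid in the frame of spot_spoon below 0.0145 m); the robot touches nothing.
It fails at once if the scorched meringue or the yellow-lidded jar is disturbed (moved more than 25 mm) (distance of any of scorched_mid, lemon_jar_mid from where it was at the start of the episode above 0.025 m).
It fails at once if the ramekin is dropped or thrown (faster than 0.75 m/s with no finger on it: a fall of some 3 cm) (linear speed of ramekin above 0.75 m/s and contact force between the fingers and ramekin below 0.01 N).
It fails at once if the meringue is dropped or thrown (faster than 0.75 m/s with no finger on it: a fall of some 3 cm) (linear speed of meringue above 0.75 m/s and contact force between the fingers and meringue below 0.01 N).
It fails at once if the jar is dropped or thrown (faster than 0.75 m/s with no finger on it: a fall of some 3 cm) (linear speed of jar above 0.75 m/s and contact force between the fingers and jar below 0.01 N).
It fails at once if the spoon is dropped or thrown (faster than 0.75 m/s with no finger on it: a fall of some 3 cm) (linear speed of spoon above 0.75 m/s and contact force between the fingers and spoon below 0.01 N).
It also fails if it takes over 112 s, if anything falls off the work surface, if the arm or the gripper's body presses on something with over 40 N, if the wrist force passes 120 N, or if a joint passes its speed limit or range.

ROBOT

A 7-joint arm with a two-finger parallel gripper is mounted at the origin on the work surface. World frame = base frame: x ahead of the robot, y to its left, z up, the work surface at z = 0. Lengths are in m, angles in rad, forces in N, time in s.
With the tool pointing down it reaches from about 0.4 to 0.85 m from the base axis. Payload 4.4 kg.
Tool frame: the origin (TCP) lies on the centre line of the jaws, within the pads' length; the fingertips stand 11 mm ahead of it and the grasp point (between the pads) lies 8 mm behind it (manip.finger_overhang is the distance from the TCP to the fingertips, in m); x points along the fingers, y is the direction in which the jaws open and shut, and the axes are right-handed (so a half turn about x gives the same grasp; the last joint's range is limited). The gripper opens to 94 mm and grips with 3 to 60 N. Pads are 16 mm wide; open, the fingers measure 119 mm over their backs; the gripper's body (75 mm by 177 mm) begins 78 mm behind the grasp point.
Start: joints at [1.053, 0.628, 0.038, 1.517, -0.027, 0.996, -0.02], TCP at [0.284, -0.585, 0.216] pointing down, gripper open.
Joint ranges: [-3.06, 3.06], [-0.37, 2.12], [-1.25, 1.32], [0.18, 2.47], [-1.1, 4.24], [0.23, 1.98], [-2.94, 2.94]. Speed limits (rad/s): [2.57, 2.57, 3.14, 3.14, 3.14, 3.14, 3.14].

INTERFACE

Orientations are given as a rotation vector (axis times angle).
In Python, from workcell import manip gives the robot as it stands.
- The arm moves only by the tool send_rows, never from a script. Its argument "moves" is a list that holds one entry, the list of rows, each a list of 7 numbers: the opening, from 0 (shut) to 1 (fully open), then the shift along the world's x, y, z in m, then the turn, a rotation vector about the world's x, y, z in rad. In form: [[[fingers, tx, ty, tz, wx, wy, wz], ...]]. A call has 1 to 12 rows; each row is the pose to reach, as a shift and turn from the pose commanded when the call began; what a row does not reach only later rows make up. A row lasts 1/12 s, in which the tool goes at most 41.7 mm and 7.16 degrees, less where a joint would pass 70% of its speed; a pose out of reach is approached as far as the arm can. A call with a gripper value outside its range is refused whole. The fingers move at their own pace and stop on an object; "squeeze" is the grip in N (left out, the last holds). Time passes only in rows, so rows that repeat a pose let the fingers close. It gives the time, the measured TCP pose, the force and the opening at its end, in the units of the state.
- manip.read_state(): the state, without advancing time (a new reading comes with each control period).
- manip.get_image(name): name is "scene" or "top" or "wrist"; returns a dict with "color" (400x640x3 uint8, blue, green, red), "fx", "fy", "cx", "cy" (pixels), "xyz" and "attitude" of the camera in the world. Camera axes: x right, y down, z forward; pixel columns grow to the right and rows downward; lengths in m; the calibration is good to about 2 mm. A picture is of the moment at which its call begins. There is no depth.
- manip.finish_job(): hands the job in, once; it reports no verdict.
The state is a dict: "time": time; "joint_pos": joint angles; "joint_velocities": joint speeds; "joint_efforts": joint torques, N m; "ee_pos": TCP position; "orientation": TCP orientation; "wrist_force": force on the tool from outside, world axes, zero at the start; "moment": the same for the moment, N m; "opening": finger opening in m.
Only numpy, scipy, OpenCV 4.12 (cv2) and the standard library are available. Lean on these libraries where they do the work, as an engineer would, in place of code of your own. Each camera call takes 0.05 s, during which the arm holds its last target.

## Working session

There is one attempt and no reset: what is moved stays moved. The work goes in short steps, Python scripts to look and compute and a tool call to move; the robot and the scene stay as the last step left them, time stands still between calls to the robot, and variables do not carry over. Pictures are saved under pics/ and viewed, and the job is handed in when it is done.

Besides the shell and the picture viewer there is one more tool, called after "Emit:" as name([rows], argument=value, ...), one row to a line, values as JSON. send_rows: Moves the arm, as the interface text tells. Its arguments: {"type":"object","properties":{"moves":{"type":"array","items":{"type":"array","items":{"type":"array","items":{"type":"number"}}}},"squeeze":{"type":"number"}},"required":["moves"]}

```bash
mkdir -p pics
python3 - <<'E'
from workcell import manip
import cv2
print(manip.read_state())
for n in("scene","top","wrist"):
    d=manip.get_image(n); cv2.imwrite(f"pics/{n}0.png",d["color"]); print(n,{k:v for k,v in d.items() if k!="color"})
E
```

```text
{'time': 0.0, 'joint_pos': array([ 1.05323837,  0.62931712,  0.03841143,  1.51832529, -0.02699051,
        0.99628433, -0.01999677]), 'joint_velocities': array([-0.00185159,  0.00089637,  0.00215523, -0.00090037, -0.00057479,
        0.00140832, -0.00153672]), 'joint_efforts': array([ 1.08052739e-04, -5.49725676e+01,  1.14344560e+00, -1.86633986e+01,
       -5.22039633e-02,  2.35566648e-02,  1.94426266e-04]), 'ee_pos': array([ 0.28352577, -0.58421429,  0.215586  ]), 'orientation': array([ 1.97092365,  0.45484034, -1.97176954]), 'wrist_force': array([ 0.22696331, -0.7521774 , -0.11065823]), 'moment': array([ 0.04666941, -0.04346876, -0.01040147]), 'opening': 0.09396947094997095}
scene {'fx': 468.73232688175915, 'fy': 468.73232688175915, 'cx': 319.3007040393012, 'cy': 203.52779455536765, 'xyz': array([ 1.20240703, -0.10123096,  0.84756532]), 'attitude': array([-1.85129614, -1.70735704,  0.65161801])}
top {'fx': 391.6801812937548, 'fy': 391.6801812937548, 'cx': 321.05325185971486, 'cy': 198.0557603544792, 'xyz': array([ 0.36414903, -0.02622107,  1.05620864]), 'attitude': array([-2.15367981,  2.19742462, -0.14576037])}
wrist {'fx': 284.3545675266424, 'fy': 284.3545675266424, 'cx': 321.69732843381223, 'cy': 201.03083981718953, 'xyz': array([ 0.35947238, -0.54766816,  0.38437808]), 'attitude': array([ 2.4465789 , -1.52924489, -0.2281724 ])}
```

View pics/scene0.png

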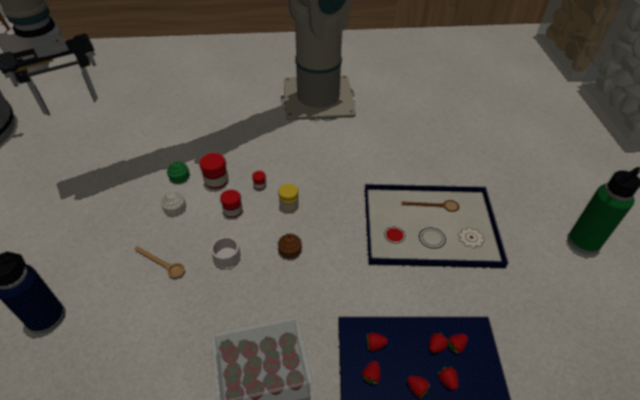

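View pics/top0.png

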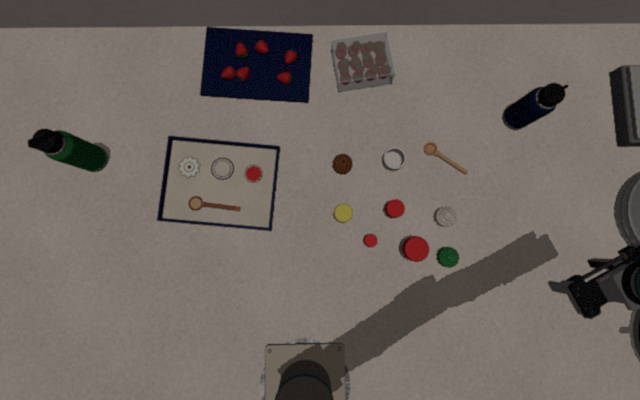

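View pics/wrist0.png

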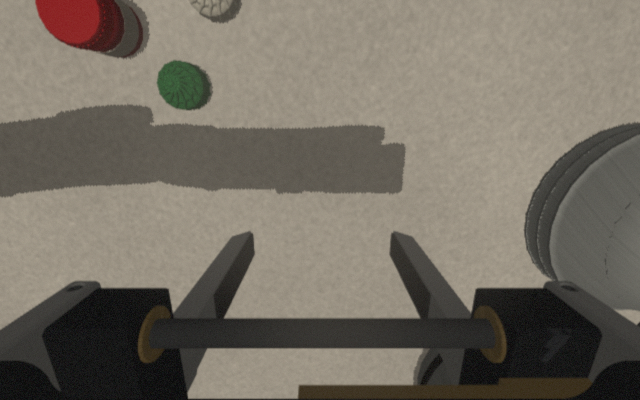

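```bash
cat > h.py <<'E'
from workcell import manip
import cv2, numpy as np
from scipy.spatial.transform import Rotation as R
def ray(d,u,v,z):
    r=R.from_rotvec(d["attitude"]).apply([(u-d["cx"])/d["fx"],(v-d["cy"])/d["fy"],1.]); c=np.array(d["xyz"]); return c+r*(z-c[2])/r[2]
def proj(d,p):
    q=R.from_rotvec(d["attitude"]).inv().apply(np.array(p)-d["xyz"]); return np.array([d["cx"]+d["fx"]*q[0]/q[2],d["cy"]+d["fy"]*q[1]/q[2]])
def zoom(d,u0,v0,u1,v1,s,name):
    cv2.imwrite("pics/"+name,cv2.convertScaleAbs(cv2.resize(d["color"][v0:v1,u0:u1],None,fx=s,fy=s,interpolation=cv2.INTER_CUBIC),alpha=1.6))
E
python3 - <<'E'
from h import *
t=manip.get_image("top"); s=manip.get_image("scene")
zoom(t,150,125,290,240,5.5,"tz_tray.png"); zoom(t,320,130,480,270,4.2,"tz_obj.png")
zoom(s,355,175,515,275,5,"sz_tray.png"); zoom(s,125,145,325,285,4,"sz_obj.png")
st=manip.read_state(); print(R.from_rotvec(st["orientation"]).as_matrix().round(3))
for n,u,v,z in [("ram",393,159,.04),("bowl",431,149,.01),("tail",466,173,.006),("jar",395,208,.055),("mer",446,216,.03),("scor",343,163,.03),("lem",343,212,.055),("small",370,240,.03),("big",416,249,.07),("green",448,257,.03),("smer",189,167,.0066),("sram",222,168,.0066),("sjar",254,173,.0066)]:
    print(n,ray(t,u,v,z).round(3))
E
```

```text
[[-0.     0.437 -0.9  ]
 [ 0.001 -0.9   -0.437]
 [-1.    -0.001 -0.   ]]
ram [ 0.577 -0.244  0.04 ]
bowl [ 0.609 -0.357  0.01 ]
tail [ 0.542 -0.451  0.006]
jar [ 0.445 -0.241  0.055]
mer [ 0.424 -0.381  0.03 ]
scor [ 0.57  -0.112  0.03 ]
lem [ 0.438 -0.107  0.055]
small [ 0.365 -0.177  0.03 ]
big [ 0.34  -0.286  0.07 ]
green [ 0.316 -0.38   0.03 ]
smer [0.571 0.303 0.007]
sram [0.567 0.214 0.007]
sjar [0.552 0.128 0.007]
```

View pics/tz_tray.png

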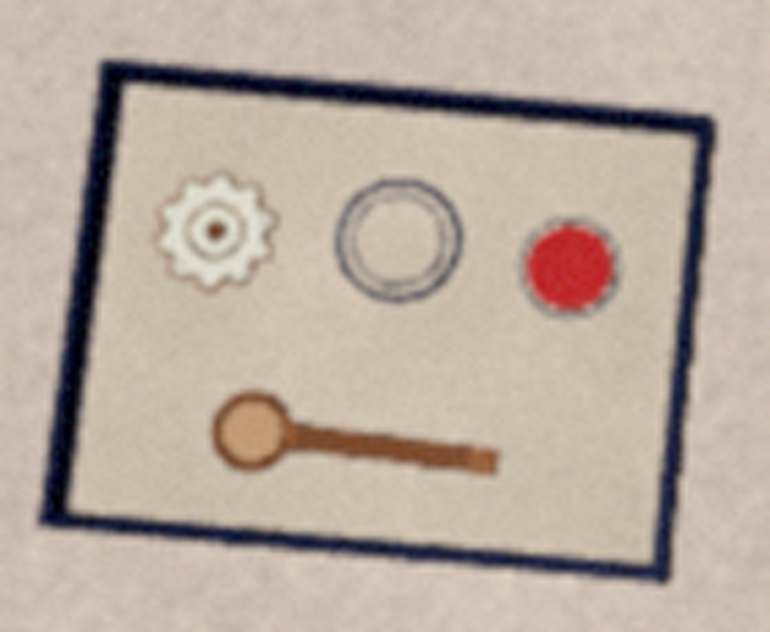

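View pics/tz_obj.png

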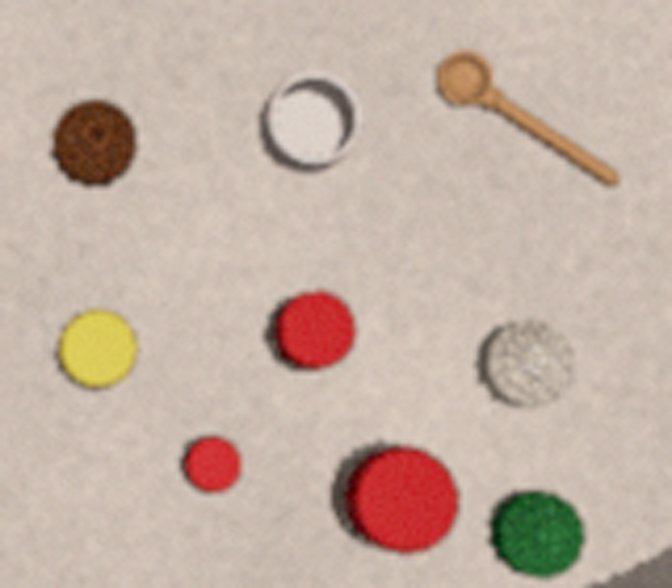

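View pics/sz_obj.png

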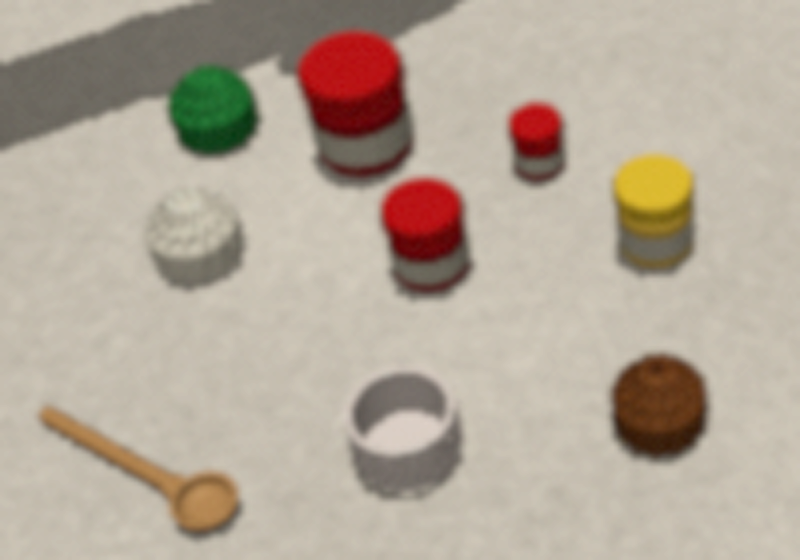

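View pics/sz_tray.png

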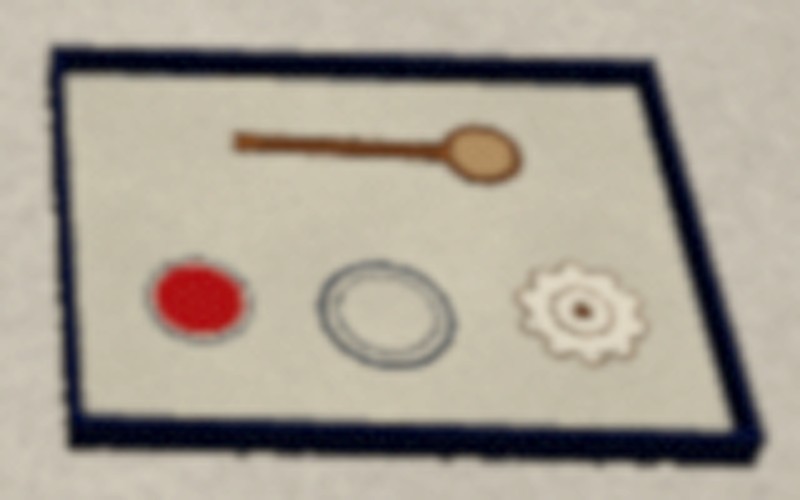

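Run:
```python
from h import *
t=manip.get_image("top"); s=manip.get_image("scene")
def T(d,x,y,sc,u0,v0,z): return ray(d,(x+.5)/sc-.5+u0,(y+.5)/sc-.5+v0,z)[:2]
A=(5.5,150,125);B=(4.2,320,130);C=(5,355,175);D=(4,125,145)
f=.0066
for n,a,b,z,ka,kb in [("smer",(216,231),(582,310),f,A,C),("sram",(399,240),(387,314),f,A,C),("sjar",(570,268),(200,299),f,A,C),("sbowl",(252,431),(482,154),f,A,C),("stail",(497,461),(235,142),f,A,C),
 ("ram",(311,122),(404,418),.04,B,D),("jar",(315,330),(423,208),.055,B,D),("bowl",(465,79),(205,503),.012,B,D),("tail",(616,182),(45,412),.0065,B,D),("mer",(527,363),(194,235),.026,B,D)]:
    p=T(t,*a,*ka,z);q=T(s,*b,*kb,z); print(n,p.round(4),q.round(4),((p-q)*1000).round(1))
```

```text
smer [0.5723 0.3029] [0.5718 0.3042] [ 0.6 -1.3]
sram [0.5663 0.2136] [0.5671 0.2148] [-0.7 -1.2]
sjar [0.5509 0.1298] [0.5518 0.1314] [-0.9 -1.6]
sbowl [0.4733 0.284 ] [0.4742 0.2846] [-0.9 -0.6]
stail [0.4564 0.1654] [0.4572 0.1669] [-0.9 -1.5]
ram [ 0.5779 -0.2462] [ 0.589  -0.2453] [-11.1  -0.9]
jar [ 0.445 -0.24 ] [ 0.4498 -0.2393] [-4.9 -0.7]
bowl [ 0.6106 -0.3543] [ 0.6158 -0.3527] [-5.2 -1.6]
tail [ 0.5418 -0.4516] [ 0.5437 -0.4502] [-1.9 -1.4]
mer [ 0.4238 -0.3798] [ 0.4338 -0.3778] [-10.   -1.9]
```

Emit:
send_rows([
  [[1, 0.04, 0.04, 0, 0, 0, -0.1], [1, 0.07, 0.08, 0, 0, 0, -0.2], [1, 0.1, 0.115, 0, 0, 0, -0.3], [1, 0.13, 0.15, 0, 0, 0, -0.4], [1, 0.16, 0.185, 0, 0, 0, -0.452], [1, 0.19, 0.22, 0, 0, 0, -0.452], [1, 0.22, 0.25, 0, 0, 0, -0.452], [1, 0.25, 0.28, 0, 0, 0, -0.452], [1, 0.275, 0.31, 0, 0, 0, -0.452], [1, 0.297, 0.338, -0.03, 0, 0, -0.452], [1, 0.297, 0.338, -0.03, 0, 0, -0.452], [1, 0.297, 0.338, -0.03, 0, 0, -0.452]],
])

```text
time: 1.35
ee_pos: [0.5854, -0.2359, 0.1834]
orientation: [2.219, 0.022, -2.219]
wrist_force: [0.2, 0.8, -0.9]
opening: 0.094
```

Run:
```python
from h import *
st=manip.read_state(); print(st["time"],st["ee_pos"],R.from_rotvec(st["orientation"]).as_matrix().round(3),st["wrist_force"])
w=manip.get_image("wrist"); t=manip.get_image("top")
cv2.imwrite("pics/w1.png",w["color"]); 
for n,p in [("ram",(.581,-.246,.04)),("ram0",(.581,-.246,0)),("bowl",(.611,-.354,.01))]: print(n,proj(w,p).round(1))
```

```text
1.35 [ 0.5853886  -0.23592774  0.18342256] [[-0.     0.012 -1.   ]
 [ 0.008 -1.    -0.012]
 [-1.    -0.008  0.   ]] [ 0.20267214  0.79116936 -0.8604884 ]
ram [331.3 196.5]
ram0 [330.6 187.9]
bowl [420.6 167.2]
```

View pics/w1.png

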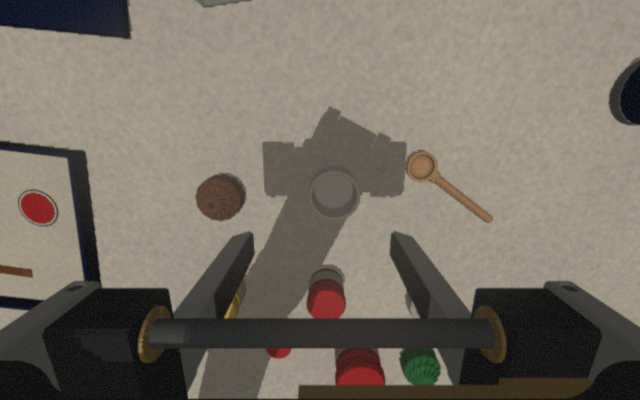

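Run:
```python
from h import *
w=manip.get_image("wrist")
zoom(w,300,150,500,240,4,"w1z.png"); print(manip.read_state()["ee_pos"])
```

```text
[ 0.58054808 -0.24685036  0.18617751]
```

View pics/w1z.png

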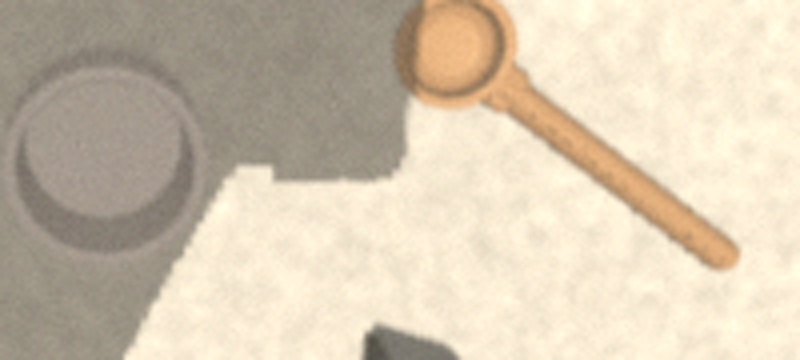

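Run:
```python
from h import *
w=manip.get_image("wrist");t=manip.get_image("top")
cv2.imwrite("pics/w2.png",w["color"])
f=lambda x,y,z:ray(w,(x+.5)/4-.5+300,(y+.5)/4-.5+150,z).round(4)
print(w["xyz"],manip.read_state()["ee_pos"])
print("ram",f(106,160,.04),"r",(f(203,160,.04)-f(8,160,.04))/2,"bowl",f(458,50,.012),"tail",f(732,260,.0065))
for n,u,v,z in [("jar",326,299,.055),("scor",220,197,.04)]: print(n,ray(w,u,v,z).round(4))
```

```text
[ 0.66502589 -0.24682536  0.35481674] [ 0.57994756 -0.24881393  0.18697226]
ram [ 0.5832 -0.2521  0.04  ] r [ 5.00e-05 -2.79e-02  0.00e+00] bowl [ 0.6105 -0.3588  0.012 ] tail [ 0.5414 -0.4562  0.0065]
jar [ 0.4482 -0.2527  0.055 ]
scor [ 0.5742 -0.13    0.04  ]
```

```bash
cat >> h.py <<'E'
import pickle
def snap(n,tag):
    d=manip.get_image(n); cv2.imwrite(f"pics/{tag}.png",d["color"]); pickle.dump(d,open(f"pics/{tag}.pkl","wb")); return d
def load(tag): return pickle.load(open(f"pics/{tag}.pkl","rb"))
def rz(tag,x,y,s,u0,v0,z): return ray(load(tag),(x+.5)/s-.5+u0,(y+.5)/s-.5+v0,z)
E
python3 - <<'E'
from h import *
w=snap("wrist","w3"); print(w["xyz"],manip.read_state()["ee_pos"],manip.read_state()["orientation"])
zoom(w,300,150,500,240,4,"w3z.png")
E
```

```text
[ 0.6642362  -0.24894014  0.35568451] [ 0.57993851 -0.24897901  0.18711802] [-2.22095031  0.00507697  2.22013801]
```

View pics/w3z.png

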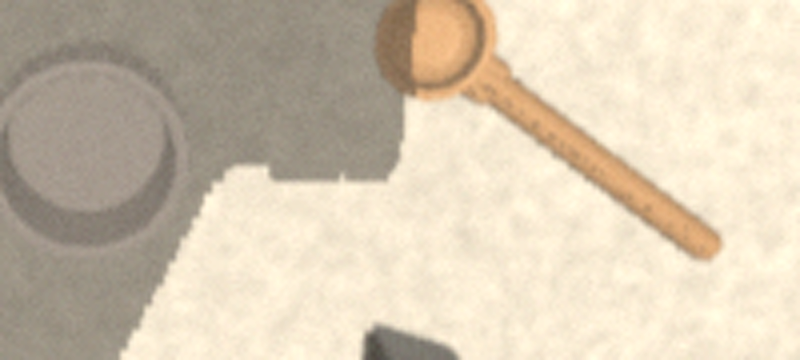

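Run:
```python
from h import *
f=lambda x,y,z:rz("w3",x,y,4,300,150,z).round(4)
print("ram",f(90,154,.04),"r",(f(187,154,.04)-f(-8,154,.04))/2,"bowl",f(437,43,.012),"tail",f(718,252,.0065))
```

```text
ram [ 0.5843 -0.2497  0.04  ] r [-5.00e-05 -2.79e-02  0.00e+00] bowl [ 0.6117 -0.3548  0.012 ] tail [ 0.5427 -0.4538  0.0065]
```

Emit:
send_rows([
  [[1, 0.003, 0.001, -0.04, 0, 0, 0], [1, 0.003, 0.001, -0.075, 0, 0, 0], [1, 0.003, 0.001, -0.105, 0, 0, 0], [1, 0.003, 0.001, -0.13, 0, 0, 0], [1, 0.003, 0.001, -0.15, 0, 0, 0], [1, 0.003, 0.001, -0.165, 0, 0, 0], [1, 0.003, 0.001, -0.167, 0, 0, 0], [1, 0.003, 0.001, -0.167, 0, 0, 0], [0.55, 0.003, 0.001, -0.167, 0, 0, 0], [0.55, 0.003, 0.001, -0.167, 0, 0, 0], [0.55, 0.003, 0.001, -0.167, 0, 0, 0], [0.55, 0.003, 0.001, -0.167, 0, 0, 0]],
], squeeze=15)

```text
time: 2.65
ee_pos: [0.5845, -0.2461, 0.0206]
orientation: [2.223, -0.001, -2.219]
wrist_force: [0.0, 0.6, -0.2]
opening: 0.0705
```

Emit:
send_rows([
  [[0.45, 0, 0, 0, 0, 0, 0], [0.45, 0, 0, 0, 0, 0, 0], [0.45, 0, 0, 0, 0, 0, 0], [0.45, 0, 0, 0, 0, 0, 0]],
], squeeze=15)

```text
time: 2.98
ee_pos: [0.5844, -0.2466, 0.0202]
orientation: [2.223, -0.002, -2.219]
wrist_force: [-0.5, -1.3, 5.6]
opening: 0.0587
```

Emit:
send_rows([
  [[0.45, 0, 0, 0.015, 0, 0, 0], [0.45, 0, 0, 0.04, 0, 0, 0], [0.45, 0, 0, 0.075, 0, 0, 0], [0.45, 0, 0.01, 0.1, 0, 0, 0], [0.45, 0, 0.03, 0.11, 0, 0, 0], [0.45, 0, 0.06, 0.11, 0, 0, 0], [0.45, 0, 0.095, 0.11, 0, 0, 0], [0.45, 0, 0.13, 0.11, 0, 0, -0.03], [0.45, 0, 0.165, 0.11, 0, 0, -0.06], [0.45, -0.005, 0.2, 0.11, 0, 0, -0.09], [0.45, -0.01, 0.235, 0.11, 0, 0, -0.12], [0.45, -0.0175, 0.27, 0.11, 0, 0, -0.12]],
])

```text
time: 3.98
ee_pos: [0.5654, 0.0264, 0.1288]
orientation: [-2.157, 0.131, 2.16]
wrist_force: [1.0, 0.8, -2.5]
opening: 0.059
```

Emit:
send_rows([
  [[0.45, 0, 0.035, 0, 0, 0, 0], [0.45, 0, 0.07, 0, 0, 0, 0], [0.45, 0, 0.105, 0, 0, 0, 0], [0.45, 0, 0.135, 0, 0, 0, 0], [0.45, 0, 0.16, 0, 0, 0, 0], [0.45, 0, 0.18, 0, 0, 0, 0], [0.45, 0, 0.1906, 0, 0, 0, 0], [0.45, 0, 0.1906, 0, 0, 0, 0], [0.45, 0, 0.1906, -0.02, 0, 0, 0], [0.45, 0, 0.1906, -0.04, 0, 0, 0], [0.45, 0, 0.1906, -0.05, 0, 0, 0], [0.45, 0, 0.1906, -0.05, 0, 0, 0]],
])

```text
time: 4.98
ee_pos: [0.5644, 0.2122, 0.0771]
orientation: [-2.154, 0.136, 2.165]
wrist_force: [-0.6, -0.4, -1.4]
opening: 0.0589
```

Run:
```python
from h import *
w=snap("wrist","w4"); print(manip.read_state())
t=snap("top","t4"); zoom(t,150,125,290,240,5.5,"t4z.png")
```

```text
{'time': 5.0333, 'joint_pos': array([-0.53938317,  0.75071622,  0.2153569 ,  1.76675619, -0.24111997,
        0.6531433 , -1.88035288]), 'joint_velocities': array([-0.0066134 , -0.02909148,  0.00589599, -0.02869941,  0.00077497,
        0.00270748, -0.00314062]), 'joint_efforts': array([-4.19803534e-02, -5.44816625e+01,  3.92531633e+00, -1.31081280e+01,
       -2.90639196e-03, -1.09990812e-01,  2.03401427e-02]), 'ee_pos': array([0.56549022, 0.21284961, 0.07846025]), 'orientation': array([-2.15646429,  0.13416158,  2.16215985]), 'wrist_force': array([-0.07873701,  0.04362931, -2.15272404]), 'moment': array([ 0.0331081 , -0.00478046,  0.03657899]), 'opening': 0.05899139583293988}
```

View pics/w4.png

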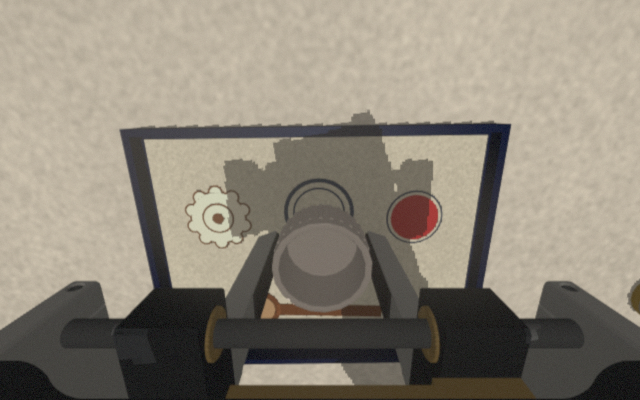

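Run:
```python
from h import *
d=load("w4")
print("mer",ray(d,218,218,.0066),"jar",ray(d,414.5,217,.0066))
print("rim",ray(d,322,266,.0785-.0202+.04)," ring xmid",ray(d,319.5,210,.0066))
print(manip.read_state()["ee_pos"])
```

```text
mer [0.57152576 0.30421585 0.0066    ] jar [0.55107052 0.12968333 0.0066    ]
rim [0.56472087 0.2118024  0.0983    ]  ring xmid [0.5679825  0.21324971 0.0066    ]
[0.5664508  0.21344022 0.07948279]
```

Emit:
send_rows([
  [[0.45, 0.001, 0.0015, -0.02, 0, 0, 0], [0.45, 0.001, 0.0015, -0.036, 0, 0, 0], [0.45, 0.001, 0.0015, -0.046, 0, 0, 0], [0.45, 0.001, 0.0015, -0.051, 0, 0, 0], [0.45, 0.001, 0.0015, -0.053, 0, 0, 0], [0.45, 0.001, 0.0015, -0.0535, 0, 0, 0], [0.45, 0.001, 0.0015, -0.0535, 0, 0, 0], [0.45, 0.001, 0.0015, -0.0535, 0, 0, 0]],
])

```text
time: 5.75
ee_pos: [0.568, 0.2165, 0.0268]
orientation: [-2.161, 0.129, 2.158]
wrist_force: [0.1, -0.5, -2.0]
opening: 0.0587
```

Emit:
send_rows([
  [[0.45, -0.001, -0.002, -0.0005, 0, 0, 0], [0.45, -0.001, -0.002, -0.001, 0, 0, 0], [0.45, -0.001, -0.002, -0.001, 0, 0, 0], [0.72, -0.001, -0.002, -0.001, 0, 0, 0], [0.75, -0.001, -0.002, -0.001, 0, 0, 0], [0.75, -0.001, -0.002, -0.001, 0, 0, 0], [0.75, -0.001, -0.002, 0.015, 0, 0, 0], [0.75, -0.001, -0.002, 0.045, 0, 0, 0], [0.75, -0.001, -0.002, 0.08, 0, 0, 0], [0.75, -0.001, -0.002, 0.11, 0, 0, 0], [0.75, -0.001, -0.03, 0.13, 0, 0, 0], [0.75, -0.001, -0.065, 0.13, 0, 0, 0]],
])

```text
time: 6.75
ee_pos: [0.5691, 0.155, 0.1603]
orientation: [-2.169, 0.118, 2.152]
wrist_force: [1.4, -0.6, -0.2]
opening: 0.0705
```

Run:
```python
from h import *
print(manip.read_state()["ee_pos"],manip.read_state()["orientation"])
t=snap("scene","s5"); zoom(t,355,175,515,275,5,"s5z.png")
```

```text
[0.56906578 0.15498294 0.1602831 ] [-2.16908053  0.11798612  2.15183833]
```

View pics/s5z.png

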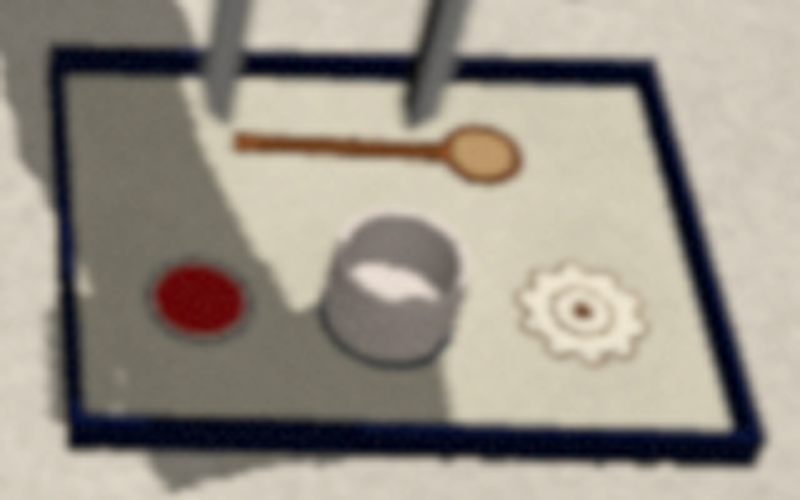

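Emit:
send_rows([
  [[1, -0.01, -0.035, 0.03, 0, 0, 0.06], [1, -0.02, -0.07, 0.03, 0, 0, 0.12], [1, -0.03, -0.105, 0.03, 0, 0, 0.12], [1, -0.04, -0.14, 0.03, 0, 0, 0.12], [1, -0.05, -0.175, 0.03, 0, 0, 0.12], [1, -0.06, -0.21, 0.03, 0, 0, 0.12], [1, -0.07, -0.245, 0.03, 0, 0, 0.12], [1, -0.08, -0.28, 0.03, 0, 0, 0.12], [1, -0.09, -0.315, 0.03, 0, 0, 0.12], [1, -0.1, -0.35, 0.03, 0, 0, 0.12], [1, -0.11, -0.38, 0.03, 0, 0, 0.12], [1, -0.12, -0.39, 0.03, 0, 0, 0.12]],
])

```text
time: 7.8
ee_pos: [0.4447, -0.2443, 0.186]
orientation: [-2.22, 0.011, 2.22]
wrist_force: [0.1, -0.9, 0.2]
opening: 0.0941
```

Emit:
send_rows([
  [[1, 0, 0, 0, 0, 0, 0], [1, 0, 0, 0, 0, 0, 0], [1, 0, 0, 0, 0, 0, 0], [1, 0, 0, 0, 0, 0, 0]],
])

```text
time: 8.13
ee_pos: [0.4472, -0.2369, 0.1858]
orientation: [2.221, 0.004, -2.22]
wrist_force: [0.2, -0.2, -1.0]
opening: 0.0939
```

Run:
```python
from h import *
w=snap("wrist","w6"); print(manip.read_state()["ee_pos"],manip.read_state()["orientation"])
```

```text
[ 0.44722119 -0.23704419  0.18584861] [ 2.22068624  0.00368836 -2.22022867]
```

View pics/w6.png

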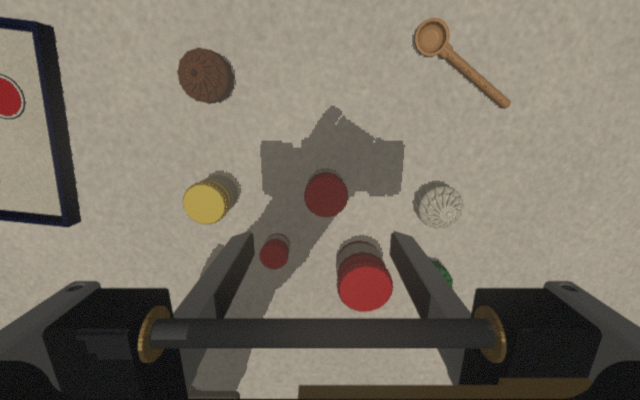

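Run:
```python
from h import *
d=load("w6")
print("jar",ray(d,326,194.5,.055),"big",ray(d,365,286,.08),"small",ray(d,274,253,.035),"lem",ray(d,206,202,.055))
print("mer",ray(d,441,206,.026),"bowl",ray(d,432,38,.012),"tail",ray(d,507,104,.0065))
```

```text
jar [ 0.44853195 -0.24171821  0.055     ] big [ 0.35044327 -0.28543099  0.08      ] small [ 0.36730638 -0.17804878  0.035     ] lem [ 0.43938677 -0.10954888  0.055     ]
mer [ 0.42663799 -0.38175449  0.026     ] bowl [ 0.61119863 -0.35459467  0.012     ] tail [ 0.54475606 -0.45122743  0.0065    ]
```

Emit:
send_rows([
  [[1, 0.001, -0.0045, -0.04, 0, 0, 0], [1, 0.001, -0.0045, -0.075, 0, 0, 0], [1, 0.001, -0.0045, -0.105, 0, 0, 0], [1, 0.001, -0.0045, -0.13, 0, 0, 0], [1, 0.001, -0.0045, -0.15, 0, 0, 0], [1, 0.001, -0.0045, -0.165, 0, 0, 0], [1, 0.001, -0.0045, -0.17, 0, 0, 0], [1, 0.001, -0.0045, -0.17, 0, 0, 0], [0.45, 0.001, -0.0045, -0.17, 0, 0, 0], [0.42, 0.001, -0.0045, -0.17, 0, 0, 0], [0.4, 0.001, -0.0045, -0.17, 0, 0, 0], [0.4, 0.001, -0.0045, -0.17, 0, 0, 0]],
], squeeze=15)

```text
time: 9.18
ee_pos: [0.448, -0.2434, 0.0169]
orientation: [2.223, -0.001, -2.219]
wrist_force: [0.8, 0.7, -0.0]
opening: 0.0704
```

Emit:
send_rows([
  [[0.35, 0, 0, 0, 0, 0, 0], [0.35, 0, 0, 0, 0, 0, 0], [0.35, 0, 0, 0, 0, 0, 0], [0.35, 0, 0, 0, 0, 0, 0], [0.35, 0, 0, 0, 0, 0, 0]],
], squeeze=15)

```text
time: 9.6
ee_pos: [0.4473, -0.2428, 0.0161]
orientation: [-2.221, -0.001, 2.221]
wrist_force: [-0.1, 1.9, 3.2]
opening: 0.0469
```

Emit:
send_rows([
  [[0.35, 0, 0, 0.015, 0, 0, 0], [0.35, 0, 0, 0.045, 0, 0, 0], [0.35, 0, 0, 0.08, 0, 0, 0], [0.35, 0.005, 0.01, 0.105, 0, 0, 0], [0.35, 0.01, 0.03, 0.12, 0, 0, 0], [0.35, 0.02, 0.06, 0.12, 0, 0, 0], [0.35, 0.03, 0.095, 0.12, 0, 0, 0], [0.35, 0.04, 0.13, 0.12, 0, 0, -0.03], [0.35, 0.05, 0.165, 0.12, 0, 0, -0.06], [0.35, 0.06, 0.2, 0.12, 0, 0, -0.09], [0.35, 0.07, 0.235, 0.12, 0, 0, -0.12], [0.35, 0.08, 0.27, 0.12, 0, 0, -0.12]],
])

```text
time: 10.6
ee_pos: [0.5272, 0.0284, 0.1357]
orientation: [-2.158, 0.132, 2.159]
wrist_force: [0.8, -0.5, -1.9]
opening: 0.047
```

Emit:
send_rows([
  [[0.35, 0.01, 0.035, 0, 0, 0, 0], [0.35, 0.017, 0.065, 0, 0, 0, 0], [0.35, 0.021, 0.088, 0, 0, 0, 0], [0.35, 0.0235, 0.1, 0, 0, 0, 0], [0.35, 0.0235, 0.103, 0, 0, 0, 0], [0.35, 0.0235, 0.103, -0.02, 0, 0, 0], [0.35, 0.0235, 0.103, -0.045, 0, 0, 0], [0.35, 0.0235, 0.103, -0.06, 0, 0, 0], [0.35, 0.0235, 0.103, -0.07, 0, 0, 0], [0.35, 0.0235, 0.103, -0.07, 0, 0, 0], [0.35, 0.0235, 0.103, -0.07, 0, 0, 0], [0.35, 0.0235, 0.103, -0.07, 0, 0, 0]],
])

```text
time: 11.6
ee_pos: [0.5516, 0.129, 0.0669]
orientation: [-2.16, 0.131, 2.157]
wrist_force: [-0.5, -0.5, -1.2]
opening: 0.0471
```

Run:
```python
from h import *
w=snap("wrist","w7"); print(manip.read_state()["ee_pos"],manip.read_state()["orientation"],manip.read_state()["wrist_force"])
```

```text
[0.55172779 0.12934736 0.06706736] [-2.16092329  0.1304366   2.15668645] [ 0.31336448  0.06010876 -2.00748076]
```

View pics/w7.png

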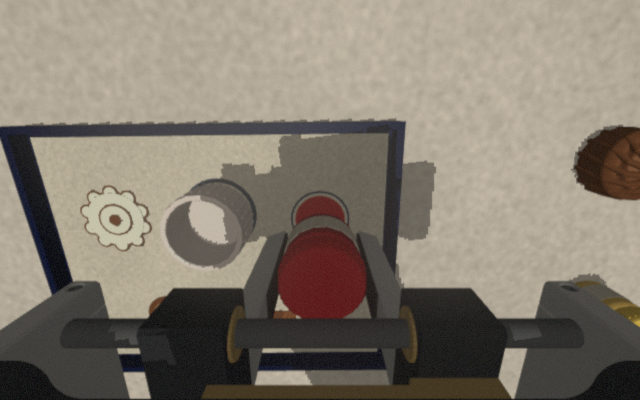

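Run:
```python
from h import *
d=load("w7")
print("lid",ray(d,322.5,274.5,.106),"spot?",ray(d,320,217,.0066),"mer",ray(d,115.5,219,.0066),"ram rim",ray(d,209,225,.0466))
print("exp spot px",proj(d,(.5513,.1305,.0066)))
```

```text
lid [0.55695857 0.12766261 0.106     ] spot? [0.55270233 0.13009088 0.0066    ] mer [0.57186185 0.3044693  0.0066    ] ram rim [0.57051727 0.20734812 0.0466    ]
exp spot px [319.72478413 218.58309737]
```

Emit:
send_rows([
  [[0.35, -0.003, 0.001, -0.015, 0, 0, 0], [0.35, -0.003, 0.001, -0.029, 0, 0, 0], [0.35, -0.003, 0.001, -0.038, 0, 0, 0], [0.35, -0.003, 0.001, -0.042, 0, 0, 0], [0.35, -0.003, 0.001, -0.044, 0, 0, 0], [0.35, -0.003, 0.001, -0.0445, 0, 0, 0], [0.35, -0.003, 0.001, -0.045, 0, 0, 0], [0.35, -0.003, 0.001, -0.045, 0, 0, 0], [0.35, -0.003, 0.001, -0.045, 0, 0, 0]],
])

```text
time: 12.4
ee_pos: [0.5481, 0.1308, 0.0221]
orientation: [-2.16, 0.13, 2.158]
wrist_force: [-1.7, -0.1, 6.1]
opening: 0.047
```

Down on the floor (6 N contact). Release.

Emit:
send_rows([
  [[0.58, 0, 0, 0, 0, 0, 0], [0.62, 0, 0, 0, 0, 0, 0], [0.62, 0, 0, 0, 0, 0, 0], [0.62, 0, 0, 0.01, 0, 0, 0], [0.62, 0, 0, 0.04, 0, 0, 0], [0.62, 0, 0, 0.08, 0, 0, 0], [0.62, 0, 0, 0.12, 0, 0, 0], [0.62, 0, -0.01, 0.15, 0, 0, 0], [0.62, -0.01, -0.04, 0.16, 0, 0, 0.06], [0.62, -0.02, -0.075, 0.16, 0, 0, 0.12], [0.8, -0.03, -0.11, 0.16, 0, 0, 0.12], [1, -0.04, -0.145, 0.16, 0, 0, 0.12]],
])

```text
time: 13.4
ee_pos: [0.5075, -0.0154, 0.1822]
orientation: [2.223, 0.001, -2.219]
wrist_force: [0.4, -0.6, 0.1]
opening: 0.0683
```

Run:
```python
from h import *
t=snap("top","t8"); zoom(t,150,125,290,240,5.5,"t8z.png")
t=snap("scene","s8"); zoom(t,355,175,515,275,5,"s8z.png")
```

```text
(no output)
```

View pics/t8z.png

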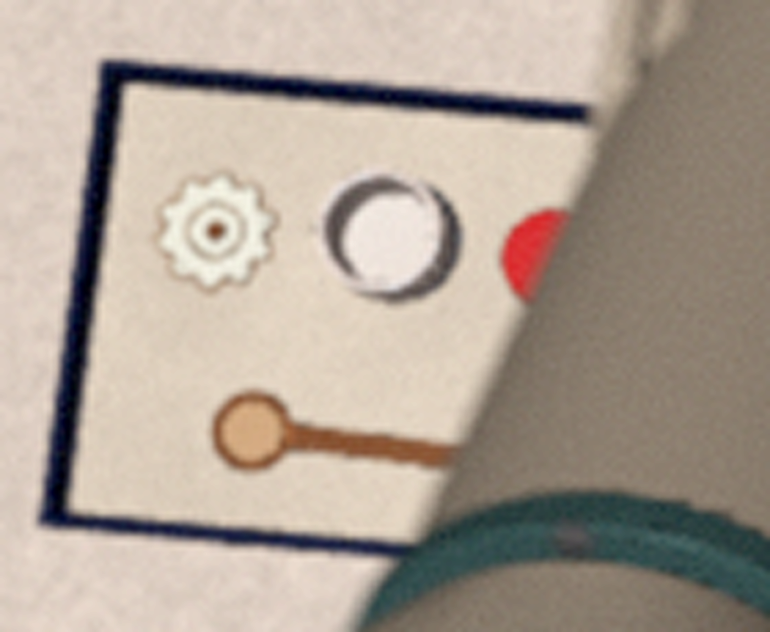

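View pics/s8z.png

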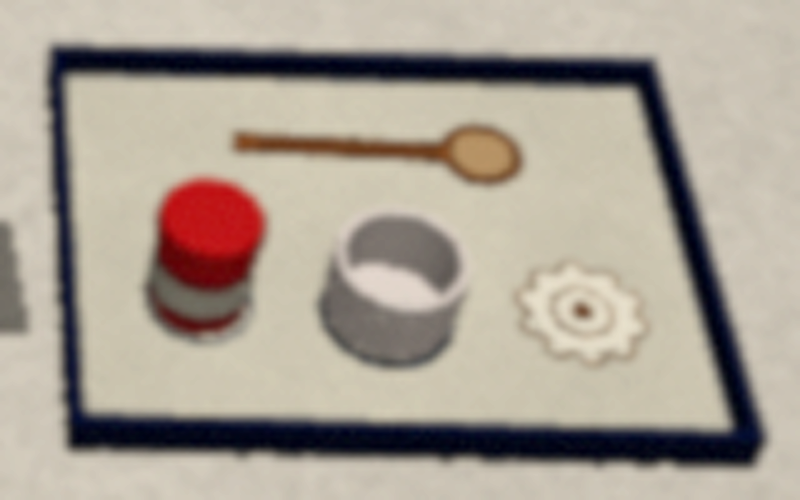

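Emit:
send_rows([
  [[1, -0.008, -0.037, 0.005, 0, 0, 0], [1, -0.016, -0.074, 0.005, 0, 0, 0], [1, -0.024, -0.111, 0.005, 0, 0, 0], [1, -0.032, -0.148, 0.005, 0, 0, 0], [1, -0.04, -0.185, 0.005, 0, 0, 0], [1, -0.048, -0.222, 0.005, 0, 0, 0], [1, -0.056, -0.259, 0.005, 0, 0, 0], [1, -0.064, -0.296, 0.005, 0, 0, 0], [1, -0.072, -0.33, 0.005, 0, 0, 0], [1, -0.08, -0.355, 0.005, 0, 0, 0], [1, -0.082, -0.367, 0.005, 0, 0, 0], [1, -0.082, -0.367, 0.005, 0, 0, 0]],
])

```text
time: 14.5
ee_pos: [0.4249, -0.3841, 0.1864]
orientation: [-2.22, 0.008, 2.22]
wrist_force: [1.3, 0.9, -0.0]
opening: 0.094
```

Emit:
send_rows([
  [[1, 0, 0, 0, 0, 0, 0], [1, 0, 0, 0, 0, 0, 0], [1, 0, 0, 0, 0, 0, 0], [1, 0, 0, 0, 0, 0, 0]],
])

```text
time: 14.83
ee_pos: [0.4269, -0.3792, 0.186]
orientation: [2.221, 0.004, -2.22]
wrist_force: [0.1, -0.4, -0.5]
opening: 0.0943
```

Run:
```python
from h import *
w=snap("wrist","w9"); print(manip.read_state()["ee_pos"],manip.read_state()["orientation"]); zoom(w,260,130,420,250,5,"w9z.png")
t=snap("top","t9"); zoom(t,150,125,290,240,5.5,"t9z.png")
```

```text
[ 0.42665939 -0.37959755  0.1860458 ] [ 2.22092933  0.00319686 -2.22044633]
```

View pics/w9z.png

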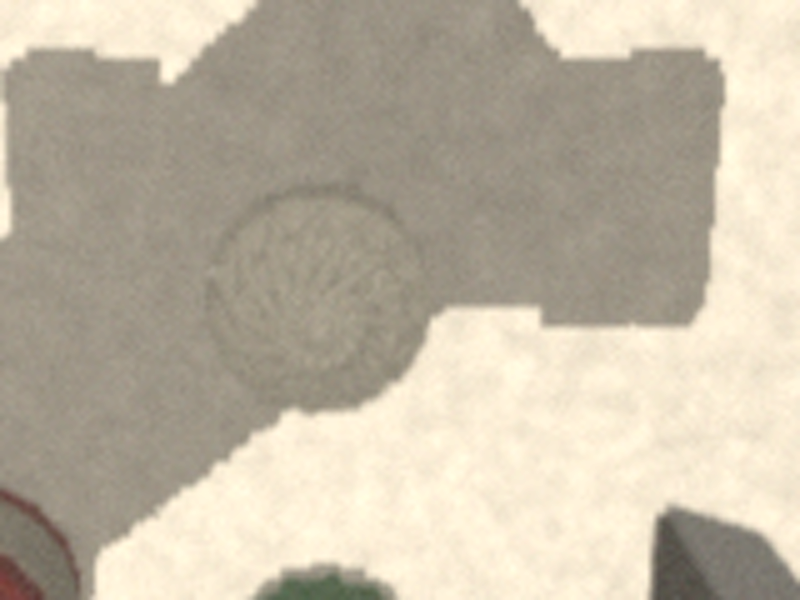

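View pics/t9z.png

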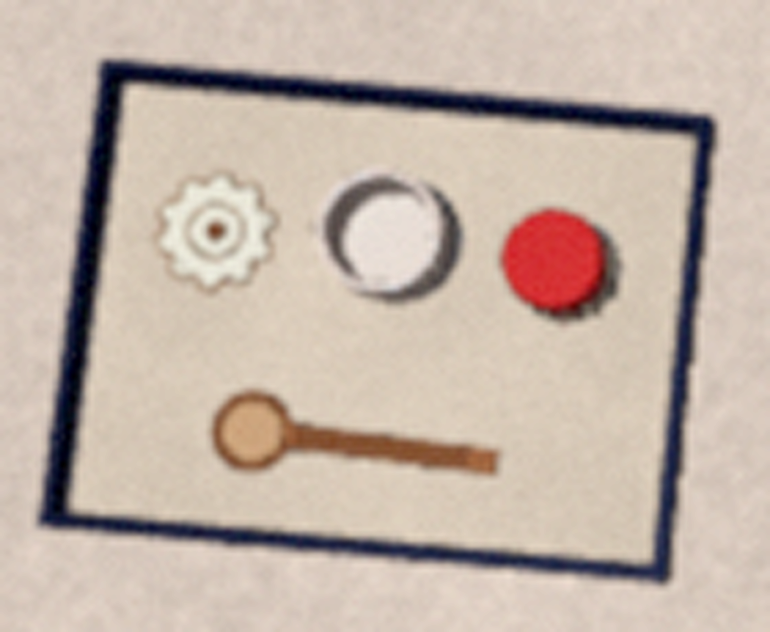

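Run:
```python
from h import *
print("jar",rz("t9",553,260,5.5,150,125,.0616),"ram bottom in",rz("t9",394,241,5.5,150,125,.012),"rim",rz("t9",386,233,5.5,150,125,.0466))
print("mer",rz("w9",318,300,5,260,130,.024))
```

```text
jar [0.54504699 0.12954226 0.0616    ] ram bottom in [0.56483206 0.21475585 0.012     ] rim [0.56208785 0.21055958 0.0466    ]
mer [ 0.42566152 -0.38102157  0.024     ]
```

Run:
```python
from h import *
d=load("s8"); c=d["color"]; hsv=cv2.cvtColor(c,cv2.COLOR_BGR2HSV)
print("jar scene",rz("s8",212,219,5,355,175,.0616),"rim",rz("s8",404,264,5,355,175,.0466))
for x,y in((.5513,.1305),(.547,.1305)):
  for z in (.0066,.0616):
    q=proj(d,(x,y,z)); print(x,z,((q-[355,175]+.5)*5-.5).round(1), ((proj(load("t9"),(x,y,z))-[150,125]+.5)*5.5-.5).round(1))
zoom(d,378,205,412,248,14,"s8j.png")
```

```text
jar scene [0.55041449 0.13005353 0.0616    ] rim [0.5703383 0.2140823 0.0466   ]
0.5513 0.0066 [197.8 298.3] [568.6 267.3]
0.5513 0.0616 [213.4 220.5] [550.9 246.8]
0.547 0.0066 [196.  290.9] [568.7 275.9]
0.547 0.0616 [211.5 213.1] [550.9 255.9]
```

View pics/s8j.png

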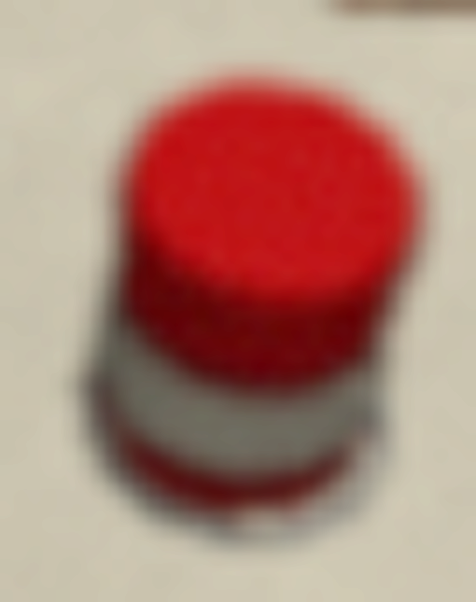

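Emit:
send_rows([
  [[1, -0.001, -0.002, -0.04, 0, 0, 0], [1, -0.001, -0.002, -0.075, 0, 0, 0], [1, -0.001, -0.002, -0.105, 0, 0, 0], [1, -0.001, -0.002, -0.13, 0, 0, 0], [1, -0.001, -0.002, -0.15, 0, 0, 0], [1, -0.001, -0.002, -0.165, 0, 0, 0], [1, -0.001, -0.002, -0.173, 0, 0, 0], [1, -0.001, -0.002, -0.173, 0, 0, 0], [0.5, -0.001, -0.002, -0.173, 0, 0, 0], [0.5, -0.001, -0.002, -0.173, 0, 0, 0], [0.5, -0.001, -0.002, -0.173, 0, 0, 0], [0.45, -0.001, -0.002, -0.173, 0, 0, 0]],
], squeeze=10)

```text
time: 15.93
ee_pos: [0.4252, -0.3833, 0.0135]
orientation: [2.222, -0.001, -2.22]
wrist_force: [-0.7, 0.1, 0.1]
opening: 0.071
```

Emit:
send_rows([
  [[0.45, 0, 0, 0, 0, 0, 0], [0.4, 0, 0, 0, 0, 0, 0], [0.4, 0, 0, 0, 0, 0, 0], [0.4, 0, 0, 0, 0, 0, 0], [0.4, 0, 0, 0, 0, 0, 0]],
], squeeze=10)

```text
time: 16.35
ee_pos: [0.4249, -0.3831, 0.0131]
orientation: [-2.221, 0.0, 2.221]
wrist_force: [0.0, 1.1, 2.0]
opening: 0.0524
```

Emit:
send_rows([
  [[0.4, 0, 0, 0.015, 0, 0, 0], [0.4, 0, 0, 0.045, 0, 0, 0], [0.4, 0, 0, 0.08, 0, 0, 0], [0.4, 0.005, 0.01, 0.11, 0, 0, 0], [0.4, 0.01, 0.035, 0.125, 0, 0, 0], [0.4, 0.018, 0.07, 0.125, 0, 0, 0], [0.4, 0.026, 0.105, 0.125, 0, 0, 0], [0.4, 0.034, 0.14, 0.125, 0, 0, 0], [0.4, 0.042, 0.175, 0.125, 0, 0, 0], [0.4, 0.05, 0.21, 0.125, 0, 0, 0], [0.4, 0.058, 0.245, 0.125, 0, 0, -0.03], [0.4, 0.066, 0.28, 0.125, 0, 0, -0.06]],
])

```text
time: 17.35
ee_pos: [0.4909, -0.1015, 0.138]
orientation: [-2.19, 0.068, 2.19]
wrist_force: [0.7, 0.3, -0.3]
opening: 0.0528
```

Emit:
send_rows([
  [[0.4, 0.008, 0.035, 0, 0, 0, -0.03], [0.4, 0.016, 0.07, 0, 0, 0, -0.06], [0.4, 0.024, 0.105, 0, 0, 0, -0.06], [0.4, 0.032, 0.14, 0, 0, 0, -0.06], [0.4, 0.04, 0.175, 0, 0, 0, -0.06], [0.4, 0.048, 0.21, 0, 0, 0, -0.06], [0.4, 0.056, 0.245, 0, 0, 0, -0.06], [0.4, 0.064, 0.28, 0, 0, 0, -0.06], [0.4, 0.071, 0.315, 0, 0, 0, -0.06], [0.4, 0.076, 0.345, 0, 0, 0, -0.06], [0.4, 0.079, 0.37, 0, 0, 0, -0.06], [0.4, 0.08, 0.39, 0, 0, 0, -0.06]],
])

```text
time: 18.35
ee_pos: [0.5706, 0.2899, 0.1375]
orientation: [-2.16, 0.126, 2.16]
wrist_force: [0.4, 0.6, -0.5]
opening: 0.0525
```

Emit:
send_rows([
  [[0.4, 0, 0.013, 0, 0, 0, 0], [0.4, 0, 0.0166, 0, 0, 0, 0], [0.4, 0, 0.0166, -0.02, 0, 0, 0], [0.4, 0, 0.0166, -0.045, 0, 0, 0], [0.4, 0, 0.0166, -0.06, 0, 0, 0], [0.4, 0, 0.0166, -0.07, 0, 0, 0], [0.4, 0, 0.0166, -0.07, 0, 0, 0], [0.4, 0, 0.0166, -0.07, 0, 0, 0], [0.4, 0, 0.0166, -0.07, 0, 0, 0]],
])

```text
time: 19.1
ee_pos: [0.5718, 0.303, 0.0691]
orientation: [-2.161, 0.13, 2.157]
wrist_force: [0.3, -0.2, 0.1]
opening: 0.0526
```

Run:
```python
from h import *
w=snap("wrist","w10"); print(manip.read_state()["ee_pos"],manip.read_state()["orientation"],manip.read_state()["wrist_force"])
```

```text
[0.57182539 0.30331087 0.06926351] [-2.1608116   0.12953652  2.15657491] [ 0.71122757 -0.16793832 -0.49048489]
```

View pics/w10.png

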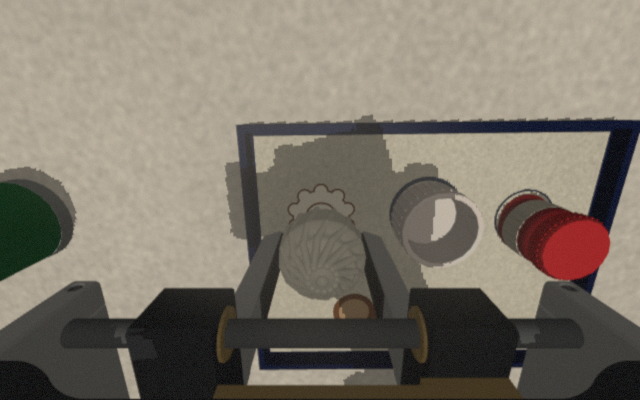

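Emit:
send_rows([
  [[0.4, 0, 0, -0.015, 0, 0, 0], [0.4, 0, 0, -0.03, 0, 0, 0], [0.4, 0, 0, -0.041, 0, 0, 0], [0.4, 0, 0, -0.046, 0, 0, 0], [0.4, 0, 0, -0.049, 0, 0, 0], [0.4, 0, 0, -0.05, 0, 0, 0], [0.4, 0, 0, -0.05, 0, 0, 0], [0.4, 0, 0, -0.05, 0, 0, 0]],
])

```text
time: 19.82
ee_pos: [0.5713, 0.3036, 0.0189]
orientation: [-2.16, 0.129, 2.158]
wrist_force: [-1.3, -0.2, 2.9]
opening: 0.0526
```

Emit:
send_rows([
  [[0.65, 0, 0, 0, 0, 0, 0], [0.7, 0, 0, 0, 0, 0, 0], [0.7, 0, 0, 0, 0, 0, 0], [0.7, 0, 0, 0.012, 0, 0, 0], [0.7, 0, 0, 0.045, 0, 0, 0], [0.7, 0, 0, 0.085, 0, 0, 0], [0.7, 0, 0, 0.125, 0, 0, 0], [0.7, 0, -0.02, 0.14, 0, 0, 0], [0.7, 0, -0.055, 0.14, 0, 0, 0], [0.6, 0, -0.095, 0.14, 0, 0, 0.05], [0.5, 0, -0.135, 0.14, 0, 0, 0.1], [0.5, 0, -0.175, 0.14, 0, 0, 0.15]],
])

```text
time: 20.82
ee_pos: [0.5708, 0.127, 0.1592]
orientation: [2.206, 0.037, -2.203]
wrist_force: [0.2, 0.2, -0.2]
opening: 0.0496
```

Emit:
send_rows([
  [[0.5, 0, -0.04, 0, 0, 0, 0.1], [0.5, 0, -0.08, 0, 0, 0, 0.2], [0.5, 0, -0.12, 0, 0, 0, 0.3], [0.5, 0, -0.16, 0, 0, 0, 0.4], [0.5, 0, -0.2, 0, 0, 0, 0.5], [0.5, 0, -0.24, 0, 0, 0, 0.6], [0.5, 0, -0.28, 0, 0, 0, 0.7], [0.5, 0, -0.32, 0, 0, 0, 0.8], [0.5, 0, -0.36, 0, 0, 0, 0.9], [0.5, 0, -0.4, 0, 0, 0, 0.937], [0.5, 0, -0.435, 0, 0, 0, 0.937], [0.5, 0.005, -0.47, 0, 0, 0, 0.937]],
])

```text
time: 21.82
ee_pos: [0.5742, -0.3447, 0.1591]
orientation: [1.639, 0.858, -1.641]
wrist_force: [0.3, 0.3, -0.7]
opening: 0.047
```

Emit:
send_rows([
  [[0.5, 0.005, -0.03, 0, 0, 0, 0], [0.5, 0.0125, -0.047, 0, 0, 0, 0], [0.5, 0.0125, -0.047, 0, 0, 0, 0], [0.5, 0.0125, -0.047, 0, 0, 0, 0], [0.5, 0.0125, -0.047, 0, 0, 0, 0], [0.5, 0.0125, -0.047, 0, 0, 0, 0]],
])

```text
time: 22.32
ee_pos: [0.5886, -0.3862, 0.1583]
orientation: [1.638, 0.863, -1.637]
wrist_force: [-0.4, 0.2, 0.4]
opening: 0.047
```

Run:
```python
from h import *
w=snap("wrist","w11"); s=manip.read_state(); print(s["time"],s["ee_pos"],R.from_rotvec(s["orientation"]).as_matrix()[:,1],s["joint_pos"]); zoom(w,220,100,420,240,4,"w11z.png")
t=snap("top","t11"); zoom(t,150,125,290,240,5.5,"t11z.png")
t=snap("scene","s11"); zoom(t,355,175,515,275,5,"s11z.png")
```

```text
22.3667 [ 0.58863911 -0.38642826  0.15832433] [ 8.24336088e-01 -5.66100319e-01 -6.65505696e-04] [ 0.52465655  0.7679777   0.03151624  1.40291784 -0.02755644  0.97174168
 -0.03888298]
```

View pics/w11z.png

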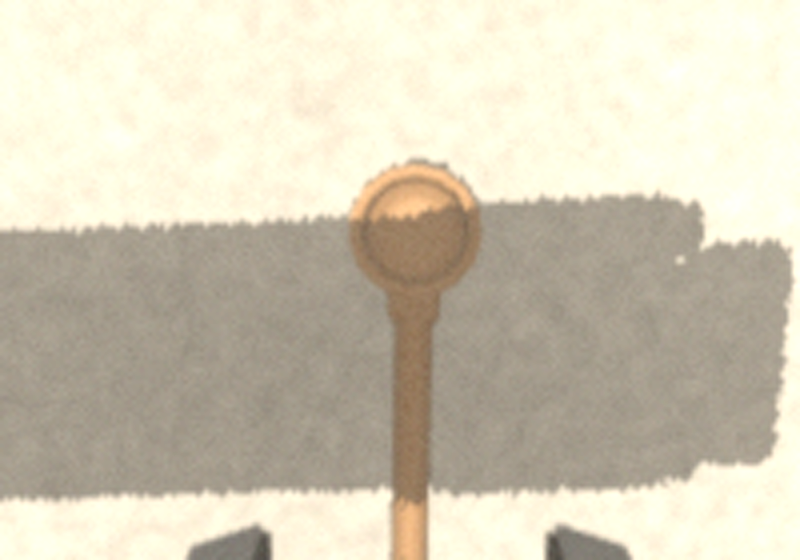

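View pics/t11z.png

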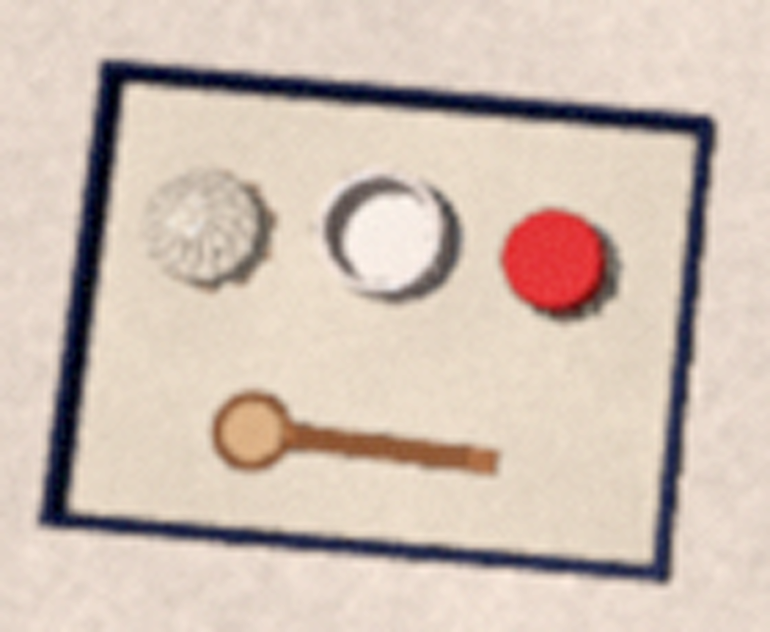

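View pics/s11z.png

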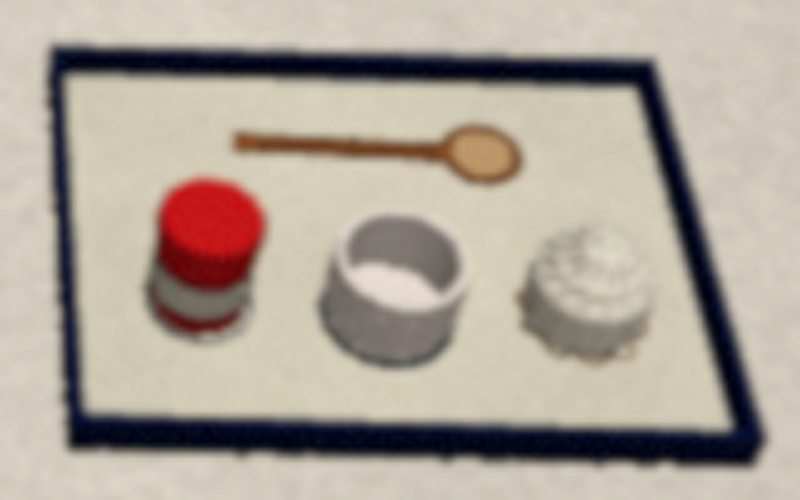

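Run:
```python
from h import *
b=rz("w11",415,230,4,220,100,.012); h=rz("w11",411,450,4,220,100,.0065); print(b,h); d=(b-h)[:2]; L=np.hypot(*d); d/=L; print(np.degrees(np.arctan2(d[1],d[0])),L); print("mid",b[:2]-.051*d,"grip",b[:2]-.041*d)
```

```text
[ 0.61256104 -0.35400621  0.012     ] [ 0.574323   -0.40799667  0.0065    ]
54.692461811135466 0.06615979676001411
mid [ 0.58308483 -0.39562535] grip [ 0.58886448 -0.38746473]
```

Emit:
send_rows([
  [[0.5, 0, -0.001, -0.035, 0, 0, 0], [0.5, 0, -0.001, -0.07, 0, 0, 0], [0.5, 0, -0.001, -0.1, 0, 0, 0], [0.5, 0, -0.001, -0.122, 0, 0, 0], [0.5, 0, -0.001, -0.137, 0, 0, 0], [0.5, 0, -0.001, -0.1455, 0, 0, 0], [0.5, 0, -0.001, -0.1455, 0, 0, 0], [0.5, 0, -0.001, -0.1455, 0, 0, 0], [0.2, 0, -0.001, -0.1455, 0, 0, 0], [0.1, 0, -0.001, -0.1455, 0, 0, 0], [0, 0, -0.001, -0.1455, 0, 0, 0], [0, 0, -0.001, -0.1455, 0, 0, 0]],
], squeeze=12)

```text
time: 23.47
ee_pos: [0.5886, -0.3897, 0.0129]
orientation: [1.639, 0.86, -1.638]
wrist_force: [0.1, -0.3, 0.6]
opening: 0.0236
```

Emit:
send_rows([
  [[0, 0, 0, 0, 0, 0, 0], [0, 0, 0, 0, 0, 0, 0], [0, 0, 0, 0, 0, 0, 0], [0, 0, 0, 0, 0, 0, 0], [0, 0, 0, 0, 0, 0, 0]],
])

```text
time: 23.88
ee_pos: [0.5883, -0.3896, 0.0126]
orientation: [1.639, 0.86, -1.639]
wrist_force: [0.1, 1.1, 0.6]
opening: 0.0103
```

Emit:
send_rows([
  [[0, 0, 0, 0.01, 0, 0, 0], [0, 0, 0, 0.035, 0, 0, 0], [0, 0, 0, 0.07, 0, 0, 0], [0, 0, 0.01, 0.1, 0, 0, 0], [0, -0.005, 0.035, 0.12, 0, 0, 0], [0, -0.012, 0.07, 0.125, 0, 0, 0.04], [0, -0.019, 0.105, 0.125, 0, 0, 0.08], [0, -0.026, 0.14, 0.125, 0, 0, 0.12], [0, -0.033, 0.175, 0.125, 0, 0, 0.16], [0, -0.04, 0.21, 0.125, 0, 0, 0.2], [0, -0.047, 0.245, 0.125, 0, 0, 0.24], [0, -0.054, 0.28, 0.125, 0, 0, 0.28]],
])

```text
time: 24.88
ee_pos: [0.5339, -0.1081, 0.1383]
orientation: [1.443, 1.038, -1.442]
wrist_force: [-0.0, 0.3, -0.9]
opening: 0.0101
```

Emit:
send_rows([
  [[0, -0.007, 0.035, 0, 0, 0, 0.04], [0, -0.014, 0.07, 0, 0, 0, 0.08], [0, -0.021, 0.105, 0, 0, 0, 0.12], [0, -0.028, 0.14, 0, 0, 0, 0.16], [0, -0.035, 0.175, 0, 0, 0, 0.191], [0, -0.042, 0.21, 0, 0, 0, 0.191], [0, -0.049, 0.245, 0, 0, 0, 0.191], [0, -0.056, 0.28, 0, 0, 0, 0.191], [0, -0.062, 0.31, 0, 0, 0, 0.191], [0, -0.0665, 0.335, 0, 0, 0, 0.191], [0, -0.0665, 0.35, 0, 0, 0, 0.191], [0, -0.0665, 0.3526, 0, 0, 0, 0.191]],
])

```text
time: 25.88
ee_pos: [0.4673, 0.2473, 0.1382]
orientation: [1.305, 1.147, -1.3]
wrist_force: [0.8, -1.1, 0.3]
opening: 0.0105
```

Emit:
send_rows([
  [[0, 0, 0, -0.02, 0, 0, 0], [0, 0, 0, -0.05, 0, 0, 0], [0, 0, 0, -0.07, 0, 0, 0], [0, 0, 0, -0.08, 0, 0, 0], [0, 0, 0, -0.08, 0, 0, 0], [0, 0, 0, -0.08, 0, 0, 0], [0, 0, 0, -0.08, 0, 0, 0]],
])

```text
time: 26.47
ee_pos: [0.4688, 0.243, 0.0586]
orientation: [1.309, 1.142, -1.305]
wrist_force: [-0.3, 0.1, 0.3]
opening: 0.0108
```

Run:
```python
from h import *
w=snap("wrist","w12"); s=manip.read_state(); print(s["time"],s["ee_pos"],R.from_rotvec(s["orientation"]).as_matrix()[:,1],s["opening"])
t=snap("scene","s12"); zoom(t,355,175,515,275,5,"s12z.png")
```

```text
26.5167 [0.46890487 0.24317612 0.05877792] [ 0.99108425 -0.1332213   0.00202162] 0.010492273690444753
```

View pics/w12.png

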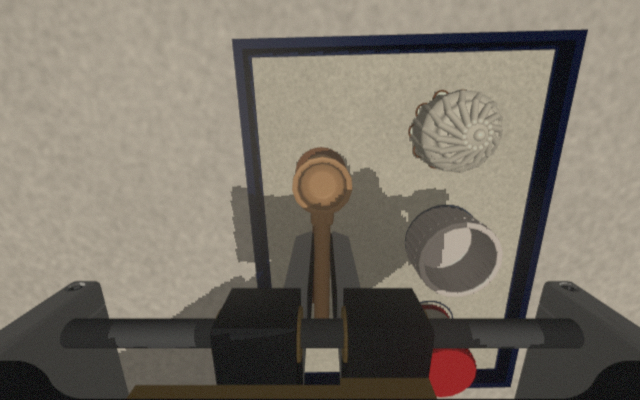

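View pics/s12z.png

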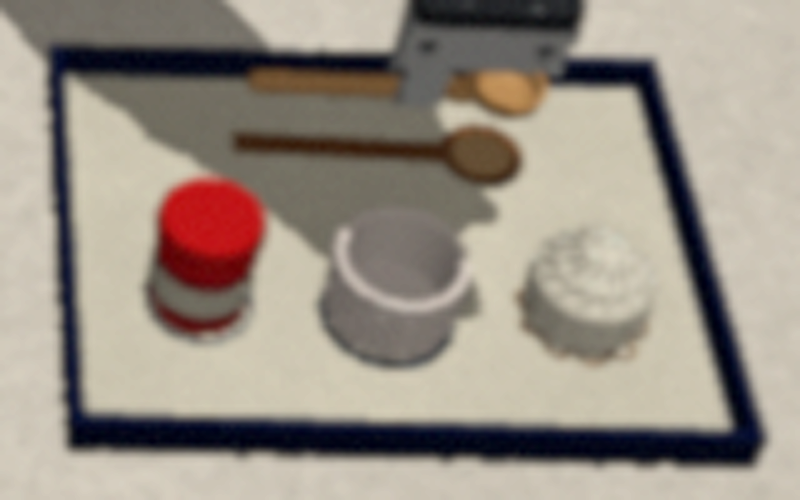

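Run:
```python
from h import *
print(ray(load("w12"),322,184,.058), proj(load("w12"),(.4738,.2843,.0066)))
```

```text
[0.47458195 0.28686462 0.058     ] [321.26951734 172.21837632]
```

Emit:
send_rows([
  [[0, -0.001, -0.001, -0.012, 0, 0, 0], [0, -0.001, -0.001, -0.025, 0, 0, 0], [0, -0.001, -0.001, -0.034, 0, 0, 0], [0, -0.001, -0.001, -0.038, 0, 0, 0], [0, -0.001, -0.001, -0.0395, 0, 0, 0], [0, -0.001, -0.001, -0.04, 0, 0, 0], [0, -0.001, -0.001, -0.04, 0, 0, 0], [0, -0.001, -0.001, -0.04, 0, 0, 0]],
])

```text
time: 27.23
ee_pos: [0.4667, 0.242, 0.0184]
orientation: [1.306, 1.143, -1.307]
wrist_force: [-1.7, -0.2, 4.9]
opening: 0.0103
```

Contact felt; release and lift clear.

Emit:
send_rows([
  [[0.2, 0, 0, 0, 0, 0, 0], [0.3, 0, 0, 0, 0, 0, 0], [0.3, 0, 0, 0, 0, 0, 0], [0.3, 0, 0, 0.01, 0, 0, 0], [0.3, 0, 0, 0.04, 0, 0, 0], [0.3, 0, 0, 0.08, 0, 0, 0], [0.3, 0, 0, 0.12, 0, 0, 0], [0.3, 0, -0.02, 0.15, 0, 0, 0], [0.3, 0, -0.055, 0.17, 0, 0, 0], [0.3, 0, -0.095, 0.17, 0, 0, 0], [0.3, 0, -0.135, 0.17, 0, 0, 0], [0.3, 0, -0.175, 0.17, 0, 0, 0]],
])

```text
time: 28.23
ee_pos: [0.4669, 0.0655, 0.1889]
orientation: [1.307, 1.143, -1.304]
wrist_force: [0.6, -0.3, 0.6]
opening: 0.0284
```

Emit:
send_rows([
  [[0.3, 0, -0.04, 0, 0, 0, 0], [0.3, 0, -0.08, 0, 0, 0, 0], [0.3, 0, -0.12, 0, 0, 0, 0], [0.3, 0, -0.16, 0, 0, 0, 0], [0.3, 0, -0.2, 0, 0, 0, 0], [0.3, 0, -0.2, 0, 0, 0, 0], [0.3, 0, -0.2, 0, 0, 0, 0], [0.3, 0, -0.2, 0, 0, 0, 0]],
])

```text
time: 28.9
ee_pos: [0.4667, -0.1324, 0.1878]
orientation: [1.307, 1.144, -1.306]
wrist_force: [0.9, 0.3, 0.1]
opening: 0.0282
```

Run:
```python
from h import *
t=snap("top","t13"); zoom(t,150,125,290,240,5.5,"t13z.png"); cv2.imwrite("pics/t13f.png",t["color"])
t=snap("scene","s13"); zoom(t,355,175,515,275,5,"s13z.png")
```

```text
(no output)
```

View pics/t13f.png

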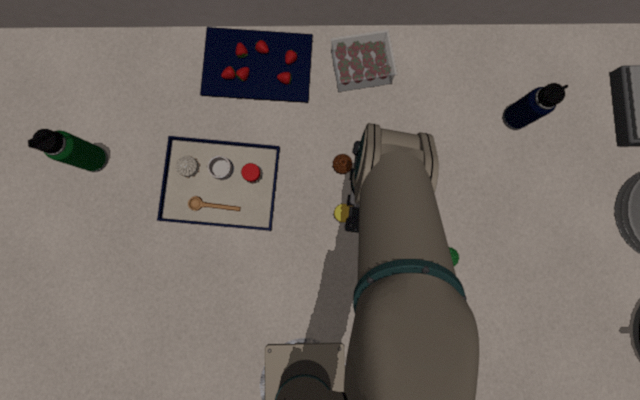

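View pics/t13z.png

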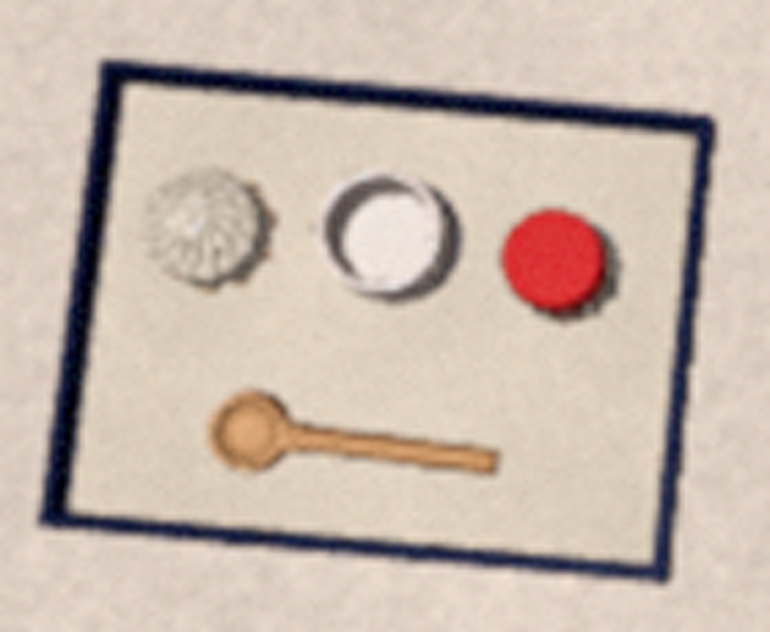

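View pics/s13z.png

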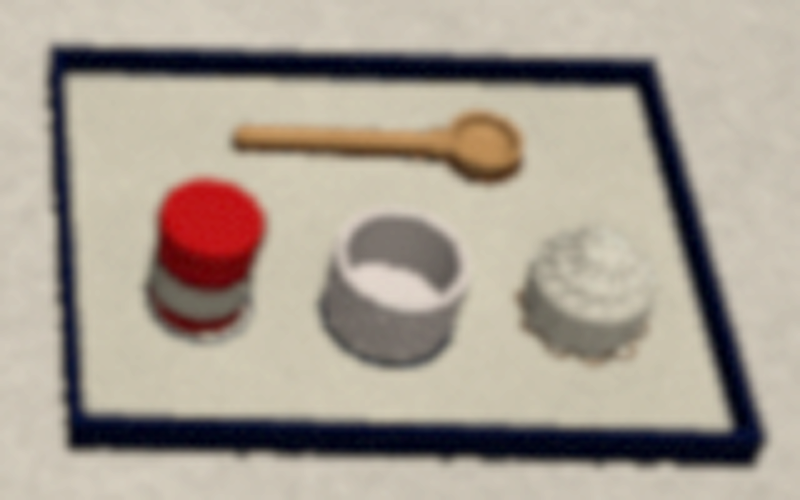

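Run:
```python
from h import *
s=manip.read_state(); print(s["time"],np.abs(s["joint_velocities"]).max(),s["wrist_force"])
print(manip.finish_job())
```

```text
29.0 0.010531819471626513 [ 0.08875546 -0.1606429   0.53863334]
the job is handed in; nothing more can be done
None
```

I set the ramekin, the middle-sized red-lidded jar, the white meringue and the spoon each down on its own picture. I handed the job in at 29 s of the 112 s allowed; no verdict comes back.

- **Ramekin, meringue and spoon:** in the last top and scene pictures the ramekin and meringue stand upright. The spoon is right side up, with its bowl end as drawn. By the tool position at release and these pictures I put them within about 2 to 4 mm of centre.
- **Where the views disagreed:** for the jar the top camera shows it about 6 mm short in x, the scene camera about 1 mm. The printed ring showing around its foot suggests 3 to 5 mm. For the ramekin's rim the top and scene readings differ by about 8 mm in x and fall either side of the target. All of these are inside the 12 mm limit, so I did not adjust either one.
- **The rest:** in the last top picture the brown meringue and the yellow-lidded jar are within a pixel (about 3 mm) of where they started. The arm was nearly at rest, clear of everything, when I handed in.

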